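# Raise the fume box window to its pointer and hold it for the thumb nut

### The job

The ring on the charcoal block is to be soldered next; the block stands in one of the two bays of the little fume box, a flux jar in the other. Take the window over the charcoal block by its black pull, swing it up until it is in line with the pointer blade set on that side of the box, and finish still holding it there, at rest, so that I can tighten its thumb nut. Leave the other window shut, do not shift the pointers or what is in the box, and disturb nothing else on the bench.

Things in the scene. Friction and masses are not known exactly. Their poses are not given: they have to be found in the camera images.
- fume_box: grey fume box, two bays side by side, each under its own sloping clear window; fixed. 124 mm deep, 200 mm wide (235 over the brass thumb nuts on the hinge line), front wall 63 mm high. Origin: centre of its underside (5 mm above the worktop, on a board); x to its back, y to its left (seen from the robot), z up; front wall at x = -60 mm, divider between the bays at y = 0
- charcoal_block: black worn charcoal soldering block, 64 x 101 x 36 mm, in one of the two bays (y above 0 in the box frame: the left bay; below 0: the right); origin: centre of its underside
- flux_jar: amber jar with a black lid, 48 mm across, 57 mm high, in the bay without the block; origin: centre of its underside
- silver_ring: small silver ring, 21 x 24 x 5 mm, lying on the charcoal block; origin: centre of its underside
- window_left (a joint): angle (rad) of the left window: 0 shut, grows as its front edge swings up and back, at most 1.5. Clear pane in an aluminium frame, 92 mm wide, 130 mm from hinge to front edge, 0.2 to 0.4 kg. Its hinge line runs along the box's y axis at x = 55, z = 120 mm in the box frame. Shut, it slopes 0.42 rad down towards the front. The hinge is slack: let go, it drops shut
- window_right (a joint): angle (rad) of the right window: 0 shut, grows as its front edge swings up and back, at most 1.5. Clear pane in an aluminium frame, 92 mm wide, 130 mm from hinge to front edge, 0.2 to 0.4 kg. Its hinge line runs along the box's y axis at x = 55, z = 120 mm in the box frame. Shut, it slopes 0.42 rad down towards the front. The hinge is slack: let go, it drops shut
- pull_left (a point): middle of the left window's black pull: a round bar 14 mm thick, 36 mm long, sticking straight out of the middle of the front edge in the window's plane. 153 mm from the hinge line; the bar reaches 17 mm to either side. Axes turn with the window: x along the bar towards the hinge, y along the hinge line. Shut: x = -85, y = 49, z = 58 mm in the box frame
- pull_right (a point): middle of the right window's black pull: a round bar 14 mm thick, 36 mm long, sticking straight out of the middle of the front edge in the window's plane. 153 mm from the hinge line; the bar reaches 17 mm to either side. Axes turn with the window: x along the bar towards the hinge, y along the hinge line. Shut: x = -85, y = -49, z = 58 mm in the box frame
- pointer_left (a joint): angle (rad) at which the left pointer is set, 0.50 to 1.15, counted like the window's: with joint window_left at the same value the two are in line. A dark steel blade, 108 mm from hinge line to tip, 8 mm high, outside the box's left cheek in front of a graduated aluminium quadrant; same hinge line; clamped, stays unless pushed hard
- pointer_right (a joint): angle (rad) at which the right pointer is set, 0.50 to 1.15, counted like the window's: with joint window_right at the same value the two are in line. A dark steel blade, 108 mm from hinge line to tip, 8 mm high, outside the box's right cheek in front of a graduated aluminium quadrant; same hinge line; clamped, stays unless pushed hard
- pointer_left_tip (a point): tip of the left pointer blade, 108 mm from the hinge line, 105 mm left of the middle of the box; its axes turn with the blade, x from the tip towards the hinge line, y along the hinge line
- pointer_right_tip (a point): tip of the right pointer blade, 108 mm from the hinge line, 105 mm right of the middle of the box; its axes turn with the blade, x from the tip towards the hinge line, y along the hinge line
- tweezers: steel tweezers, 135 x 13 x 9 mm, lying before the box; a bystander
- bench_brush: wooden bench brush, 19 x 148 x 18 mm; a bystander
- loupe: steel eye loupe, 22 mm across, 14 mm high; a bystander
- cotton_buff: cotton buff wheel, 53 x 55 x 14 mm; a bystander

How it is judged (in metres and radians):
On the way:
1. the robot has swung up the window over the charcoal block and carries it (((y of charcoal_block in the frame of fume_box above 0 m and value of joint window_left above 0.2 rad and contact force between any of the fingers, the arm and window_left above 0.3 N) or (y of charcoal_block in the frame of fume_box below 0 m and value of joint window_right above 0.2 rad and contact force between any of the fingers, the arm and window_right above 0.3 N))), for 0.1 s.
At the end, for the whole second after the job is handed in: the window over the bay with the charcoal block is in line with that side's pointer (within 0.07 rad, 4 degrees), at rest (under 0.05 rad/s) and carried by the robot (contact force on the window over 0.3 N); the other window is shut (under 0.04 rad) (((y of charcoal_block in the frame of fume_box above 0 m and angle between the x axis of pull_left and the x axis of pointer_left_tip, either way round below 0.07 rad and velocity of joint window_left between -0.05 and 0.05 rad/s and contact force between any of the fingers, the arm and window_left above 0.3 N and value of joint window_right below 0.04 rad) or (y of charcoal_block in the frame of fume_box below 0 m and angle between the x axis of pull_right and the x axis of pointer_right_tip, either way round below 0.07 rad and velocity of joint window_right between -0.05 and 0.05 rad/s and contact force between any of the fingers, the arm and window_right above 0.3 N and value of joint window_left below 0.04 rad))); the arm keeps its last pose, push and grip.
It fails at once if the window over the other bay is lifted (over 0.1 rad) ((y of charcoal_block in the frame of fume_box above 0 m and value of joint window_right above 0.1 rad) or (y of charcoal_block in the frame of fume_box below 0 m and value of joint window_left above 0.1 rad)).
It fails at once if a pointer is shifted (its tip moves over 6 mm) (distance of any of pointer_left_tip, pointer_right_tip from where it was at the start of the episode above 0.006 m).
It fails at once if the block, the ring or the jar is shifted (over 10 mm) (distance of any of charcoal_block, silver_ring, flux_jar from where it was at the start of the episode above 0.01 m).
It fails at once if something else on the bench is shifted (over 20 mm) (distance of any of tweezers, bench_brush, loupe, cotton_buff from where it was at the start of the episode above 0.02 m).
It also fails if it takes over 35 s, if anything falls off the work surface, if the arm or the gripper's body presses on something with over 40 N, if the wrist force passes 120 N, or if a joint passes its speed limit or range.

### The arm

A 6-joint arm with a two-finger parallel gripper is mounted at the origin on a cart in front of the work surface, level with it; the furniture and walls round the work are solid. World frame = base frame: x ahead of the robot, y to its left, z up, the work surface at z = 0. Lengths are in m, angles in degrees, forces in N, time in s.
With the tool pointing down it reaches from about 0.4 to 0.825 m from the base axis. Payload 7 kg.
Tool frame: the origin (TCP) lies between the finger pads; the fingertips stand 19 mm ahead of it and the grasp point (between the pads) is the TCP; z points along the fingers, y is the line along which they close (so a half turn about z gives the same grasp; the last joint's range is limited). The gripper opens to 88 mm and grips with 3 to 60 N. Pads are 19 mm wide; open, the fingers measure 130 mm over their backs; the gripper's body (78 mm by 193 mm) begins 47 mm behind the grasp point.
Start: joints at [91.221, 20.546, 0.682, 0, -70.136, -16.507], TCP at [0.178, 0.651, 0.246] pointing down, gripper open.
Joint ranges: [-176.03, 176.03], [-82.01, 121.73], [-58.28, 71.71], [-173.87, 95.51], [-174.79, -0.11], [-173.66, 173.66]. Speed limits (degrees/s): [136.94, 136.94, 172.46, 180, 180, 180].

### API

Orientations are given as [roll, pitch, yaw] about the fixed x, y, z axes, in that order (R = Rz(yaw) Ry(pitch) Rx(roll)).
In Python, from plant import get_obs, snapshot, close_job, spot_in, spot_point gives the robot as it stands.
- The arm moves only by the tool play_rows, never from a script. Its argument "plan" is a list of rows, each a list of 6 numbers: the shift along the tool's x, y, z in cm, then the turn, a rotation vector about the tool's x, y, z in degrees. A call has 1 to 20 rows; each row shifts and turns the commanded pose from where the row before left it, along the tool's axes as they then stand; what a row does not reach is not made up. A row lasts 1/12 s, in which the tool goes at most 41.7 mm and 7.16 degrees, less where a joint would pass 70% of its speed; a pose out of reach is approached as far as the arm can. A call is refused whole if a number of a shift passes 4.17 or a number of a turn 7.16, either way. A call with a gripper value outside its range is refused whole. "grip" is the finger opening in cm, from 0 to 8.76, set as the call begins (left out, the last holds). The fingers move at their own pace and stop on an object; the grip force is fixed at half the most. Time passes only in rows, so rows that do not move let the fingers close. It gives the time, the measured TCP pose, the force, the opening and the grip force at its end, in the units of the state.
- get_obs(): the state, without advancing time (a new reading comes with each control period).
- snapshot(name): name is "scene" or "top" or "wrist"; returns a dict with "frame" (480x640x3 uint8, red, green, blue), "fx", "fy", "cx", "cy" (pixels), "position" and "attitude" of the camera in the world. Camera axes: x right, y down, z forward; pixel columns grow to the right and rows downward; lengths in m; the calibration is good to about 2 mm. A picture is of the moment at which its call begins. There is no depth.
- close_job(): hands the job in; it is judged then, once.
Trained networks look in the newest picture that a camera, given by its name, has taken for a name from the list of things; names that differ only in an ending like _2 or _b are one class to them, and where a whole thing is asked for, a point or a joint stands for the part that bears it (a point fixed in the world has none). Each returns a list of dicts, best first, with "score" (0 to 1); they miss things now and then, are a little off and sometimes report something else, mostly with a low value. They report only what shows in the picture. A call takes as long as a camera call.
- spot_in(camera, thing): "position" ([x, y, z] in m, in world coordinates, good to about 4 mm: the middle of the surface that is visible of it).
- spot_point(camera, thing): "position" ([x, y, z] in m, in world coordinates, good to about 4 mm: a listed point, or the origin of a listed thing).
The state is a dict: "clock": time; "joint_pos": joint angles; "qvel": joint speeds; "tau": joint torques, N m; "tool_pos": TCP position; "orientation": TCP orientation; "force": force on the tool from outside, world axes, zero at the start; "moment": the same for the moment, N m; "opening": finger opening in m; "gripper_force": force on a finger pad.
Only numpy, scipy, OpenCV 4.12 (cv2) and the standard library are available. Lean on these libraries where they do the work, as an engineer would, in place of code of your own. Each camera call takes 0.05 s, during which the arm holds its last target. There are 200 camera calls.

## Working session

There is one attempt and no reset: what is moved stays moved. The work goes in short steps, Python scripts to look and compute and a tool call to move; the robot and the scene stay as the last step left them, time stands still between calls to the robot, and variables do not carry over. Pictures are saved under pics/ and viewed, at most 10 in all, crops included, and the job is handed in when it is done.

Besides the shell and the picture viewer there is one more tool, called after "Emit:" in YAML: its name, and indented under it one key for each argument. play_rows: Moves the arm, as the interface text tells. Its arguments: {"type":"object","properties":{"plan":{"type":"array","items":{"type":"array","items":{"type":"number"}}},"grip":{"type":"number"}},"required":["plan"]}

```bash
mkdir -p pics
cat > h.py <<'E'
import numpy as np,cv2
from plant import *
def save(cam,name):
    s=snapshot(cam); cv2.imwrite('pics/'+name,s['frame'][:,:,::-1]); return s
E
python3 - <<'E'
from h import *
print(get_obs())
for c in ('scene','top'):
    s=save(c,c+'0.png'); print(c,s['position'],s['attitude'],s['fx'])
    for t in ['fume_box','charcoal_block','flux_jar','silver_ring','pull_left','pull_right','pointer_left_tip','pointer_right_tip','tweezers','bench_brush','loupe','cotton_buff']:
        print(t,[(np.round(d['position'],3).tolist(),round(d['score'],2)) for d in spot_point(c,t)[:2]])
E
```

```text
{'clock': 0.0, 'joint_pos': array([ 9.12217638e+01,  2.05907940e+01,  6.31316732e-01, -2.15292495e-02,
       -7.01337352e+01, -1.65093676e+01]), 'qvel': array([-0.00733368, -0.05645061, -0.04425334,  0.03113005, -0.00418243,
        0.04878604]), 'tau': array([ 1.02587685e-03, -5.82712555e+01,  2.93052328e+01,  6.99737236e+00,
        6.85914667e-03, -1.48736490e-04]), 'tool_pos': array([0.17784   , 0.65066214, 0.24460679]), 'orientation': array([ 1.79904879e+02, -7.08692830e-03, -1.52949306e+01]), 'force': array([-0.68335874,  0.4886468 , -0.01739938]), 'moment': array([0.03380064, 0.02255914, 0.03919547]), 'gripper_force': 0.0, 'opening': 0.08744499828266278}
scene [0.04751415 0.5744145  0.46232838] [-113.12832174   -0.58639257 -147.07298485] 512.7395313533832
fume_box []
charcoal_block []
flux_jar []
silver_ring []
pull_left [([0.454, -0.121, 0.061], 0.91)]
pull_right [([0.403, -0.201, 0.064], 0.72)]
pointer_left_tip [([0.514, -0.091, 0.146], 0.62)]
pointer_right_tip [([0.396, -0.268, 0.143], 0.6)]
tweezers [([0.382, -0.169, -0.0], 0.53), ([0.452, -0.002, 0.002], 0.2)]
bench_brush [([0.359, -0.17, 0.004], 0.73), ([0.496, -0.208, 0.005], 0.61)]
loupe [([0.452, -0.003, 0.002], 0.51)]
cotton_buff [([0.42, 0.084, -0.004], 0.63)]
top [ 0.3437889  -0.14049898  1.02668714] [-171.73372428    0.37286689  -88.6647407 ] 493.2347441232524
fume_box [([0.499, -0.205, 0.006], 0.88)]
charcoal_block [([0.4, -0.269, 0.146], 0.32)]
flux_jar []
silver_ring []
pull_left [([0.457, -0.116, 0.059], 0.81)]
pull_right [([0.399, -0.199, 0.063], 0.74)]
pointer_left_tip [([0.513, -0.092, 0.148], 0.38)]
pointer_right_tip [([0.398, -0.27, 0.145], 0.54)]
tweezers [([0.387, -0.17, 0.0], 0.41)]
bench_brush [([0.363, -0.166, -0.002], 0.8)]
loupe [([0.451, 0.006, 0.004], 0.48)]
cotton_buff [([0.411, 0.084, -0.006], 0.96)]
```

View pics/scene0.png

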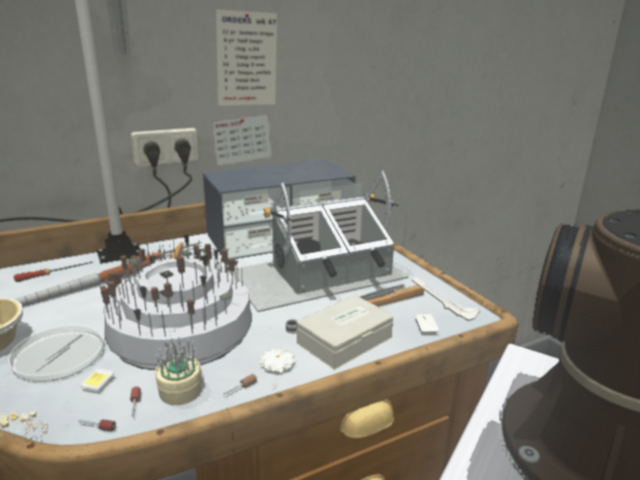

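View pics/top0.png

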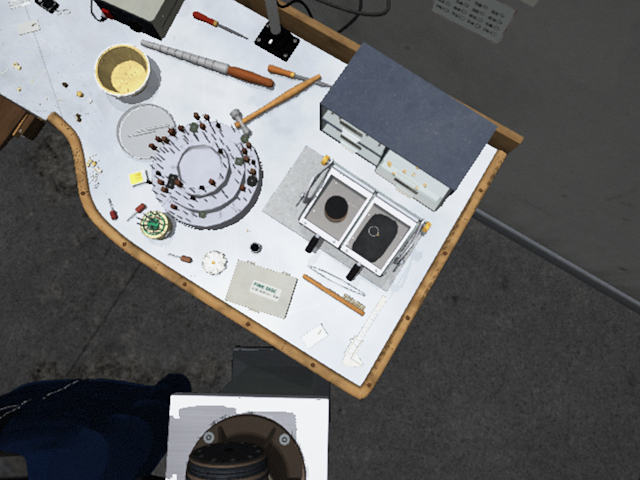

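The top view shows the round jar in the left bay (335,207) and the charcoal block with the ring in the right bay (380,237), so the job is the right window. Its pull is at (355,268). In the scene view the right quadrant stands up by (385,190). I'll travel across high, then tilt the tool so the gripper body stays clear of the pointer.

Emit:
play_rows:
  plan:
    - [2.5,2.1,-0.4,0,0,0]
    - [2.5,2.1,-0.4,0,0,0]
    - [2.5,2.1,-0.4,0,0,0]
    - [2.5,2.1,-0.4,0,0,0]
    - [2.5,2.1,-0.4,0,0,0]
    - [2.5,2.1,-0.4,0,0,0]
    - [2.5,2.1,-0.4,0,0,0]
    - [2.5,2.1,-0.4,0,0,0]
    - [2.5,2.1,-0.4,0,0,0]
    - [2.5,2.1,-0.4,0,0,0]
    - [2.5,2.1,-0.4,0,0,0]
    - [2.5,2.1,-0.4,0,0,0]
    - [2.5,2.1,-0.4,0,0,0]
    - [2.5,2.1,-0.4,0,0,0]
    - [2.5,2.1,-0.4,0,0,0]
  grip: 4.5

```text
clock: 2.55
tool_pos: [0.4573, 0.2469, 0.3061]
orientation: [-180.0, -0.0, -15.3]
force: [0.8, 0.6, -0.6]
opening: 0.0451
gripper_force: 0.0
```

Emit:
play_rows:
  plan:
    - [0,0,0,0,0,6]
    - [0,0,0,0,0,6]
    - [0,0,0,0,0,6]
    - [1.2,3.4,0,0,0,0]
    - [1.2,3.4,0,0,0,0]
    - [1.2,3.4,0,0,0,0]
    - [1.2,3.4,0,0,0,0]
    - [1.2,3.4,0,0,0,0]
    - [1.2,3.4,0,0,0,0]
    - [1.2,3.4,0,0,0,0]
    - [1.2,3.4,0,0,0,0]
    - [1.2,3.4,0,0,0,0]
    - [1.2,3.4,0,0,0,0]
    - [1.2,3.4,0,0,0,0]
    - [1.2,3.4,0,0,0,0]
    - [0,0,0,0,7,0]
    - [0,0,0,0,7,0]
    - [0,0,0,0,7,0]
    - [0,0,0,0,7,0]
    - [0,0,0,0,7,0]

```text
clock: 4.22
tool_pos: [0.3549, -0.1734, 0.314]
orientation: [-179.6, -33.6, -33.8]
force: [-69.4, -12.4, -185.5]
opening: 0.0447
gripper_force: 0.0
```

```bash
cat > m.py <<'E'
from h import *
from scipy.spatial.transform import Rotation as Ro
def measure(cams,n=3):
    out={}
    for t in ['pull_left','pull_right','pointer_left_tip','pointer_right_tip','silver_ring','charcoal_block','flux_jar']:
        for c in cams:
            out[t,c]=[]
    for c in cams:
        for i in range(n):
            snapshot(c)
            for t,cc in out:
                if cc==c: out[t,c]+= [d['position'] for d in spot_point(c,t)[:1] if d['score']>.3]
    return {k:(np.mean(v,0).round(4).tolist(),np.std(v,0).max().round(4),len(v)) for k,v in out.items() if v}
E
python3 - <<'E'
from m import *
o=get_obs();print(o['clock'],o['tool_pos'],o['orientation'],o['joint_pos'])
s=save('wrist','w0.png')
for k,v in measure(['wrist','top','scene'],1).items(): print(k,v)
E
```

```text
4.2167 [ 0.35492362 -0.17341555  0.31403621] [-179.58694064  -33.60055521  -33.83757727] [ 31.44619705 -34.88466345 -58.33191603  36.7377385  -56.65368886
   6.82726033]
('pull_left', 'wrist') ([0.3986, -0.2686, 0.1474], np.float64(0.0), 1)
('pull_left', 'top') ([0.4578, -0.1183, 0.06], np.float64(0.0), 1)
('pull_left', 'scene') ([0.4534, -0.12, 0.0622], np.float64(0.0), 1)
('pull_right', 'wrist') ([0.4008, -0.204, 0.0637], np.float64(0.0), 1)
('pull_right', 'top') ([0.3985, -0.1995, 0.0628], np.float64(0.0), 1)
('pull_right', 'scene') ([0.4002, -0.1998, 0.0622], np.float64(0.0), 1)
('pointer_left_tip', 'wrist') ([0.5124, -0.0915, 0.1446], np.float64(0.0), 1)
('pointer_left_tip', 'top') ([0.5126, -0.0914, 0.1505], np.float64(0.0), 1)
('pointer_left_tip', 'scene') ([0.5141, -0.0902, 0.1454], np.float64(0.0), 1)
('pointer_right_tip', 'wrist') ([0.3989, -0.2677, 0.1459], np.float64(0.0), 1)
('pointer_right_tip', 'scene') ([0.4001, -0.2695, 0.1469], np.float64(0.0), 1)
```

View pics/w0.png

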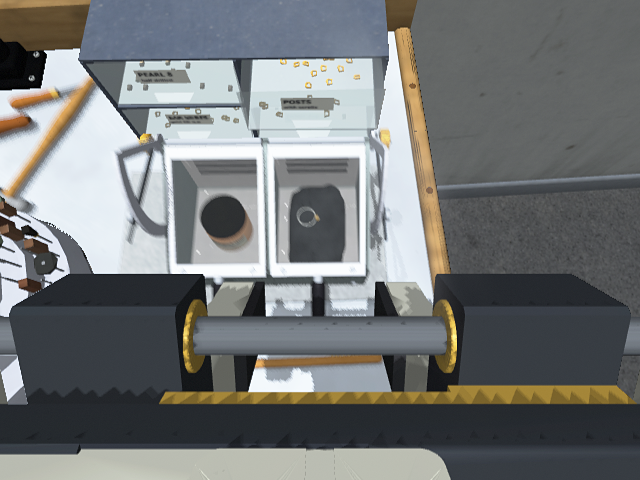

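The wrist view confirms it: block and ring in the right bay (310,215), jar in the left (225,220). Force read high and joint 3 is at its limit (-58.3), because the tilt at this height folds the arm too far. I'll check, then ease off.

Emit:
play_rows:
  plan:
    - [0,0,0,0,-4,0]
    - [0,0,0,0,-4,0]
    - [0,0,0,0,-4,0]

```text
clock: 5.72
tool_pos: [0.3553, -0.173, 0.3136]
orientation: [180.0, -21.3, -33.2]
force: [-1.0, -0.7, 0.6]
opening: 0.0453
gripper_force: 0.0
```

Run:
```python
from h import *
o=get_obs();print({k:np.round(v,3) for k,v in o.items()})
```

```text
{'clock': np.float64(5.717), 'joint_pos': array([ 20.229, -25.934, -45.236,  19.868, -59.215,  28.011]), 'qvel': array([-46.078,  37.449,  53.321, -63.621, -19.251,  79.405]), 'tau': array([ 6.264,  0.998, 26.71 ,  9.445,  1.485, -2.315]), 'tool_pos': array([ 0.355, -0.173,  0.314]), 'orientation': array([179.983, -21.295, -33.235]), 'force': array([-1.042, -0.663,  0.563]), 'moment': array([ 0.561,  1.009, -0.056]), 'gripper_force': np.float64(0.0), 'opening': np.float64(0.045)}
```

Emit:
play_rows:
  plan:
    - [-0.1,0,2.2,0,0,0]
    - [-0.5,0,2.2,0,0,0]
    - [-0.8,0,2.2,0,0,0]
    - [-0.8,0,2.2,0,0,0]
    - [-0.8,-0.1,2.2,0,0,0]
    - [-0.8,-0.1,2.2,0,0,0]
    - [-0.7,0,2.0,0,0,0]
    - [0,0,0,0,0,0]
    - [0,0,0,0,0,0]

```text
clock: 6.47
tool_pos: [0.3781, -0.1875, 0.175]
orientation: [-179.9, -19.5, -33.4]
force: [0.2, 0.2, 0.5]
opening: 0.0449
gripper_force: 0.0
```

Run:
```python
from m import *
o=get_obs();print(o['clock'],o['tool_pos'],o['orientation'],o['joint_pos'],o['force'])
s=save('wrist','w1.png')
r=measure(['wrist','top','scene'],1)
for k,v in r.items(): print(k,v[0])
R=Ro.from_euler('xyz',o['orientation'],degrees=True)
t=np.array([.398,-.1985,.061])
print('cm to go',R.inv().apply(t-o['tool_pos'])*100)
```

```text
6.4667 [ 0.37812832 -0.18751554  0.17496303] [-179.93277047  -19.46539448  -33.35561163] [ 11.16020843 -13.01608841 -58.21700465  25.18061683 -33.17176705
  25.69792834] [0.21083459 0.17787467 0.50641881]
('pull_left', 'wrist') [0.4577, -0.1216, 0.0616]
('pull_left', 'top') [0.4532, -0.1198, 0.0607]
('pull_left', 'scene') [0.455, -0.1206, 0.0632]
('pull_right', 'wrist') [0.4005, -0.2034, 0.0668]
('pull_right', 'top') [0.3999, -0.2008, 0.0629]
('pull_right', 'scene') [0.3803, -0.1716, -0.0059]
('pointer_left_tip', 'top') [0.5183, -0.0904, 0.147]
('pointer_left_tip', 'scene') [0.5137, -0.0901, 0.1467]
('pointer_right_tip', 'wrist') [0.3958, -0.2664, 0.145]
('pointer_right_tip', 'top') [0.397, -0.267, 0.1461]
('pointer_right_tip', 'scene') [0.3959, -0.268, 0.1466]
('silver_ring', 'wrist') [0.4539, -0.123, 0.0642]
cm to go [-1.66327421 -0.16161568 11.49950216]
```

View pics/w1.png

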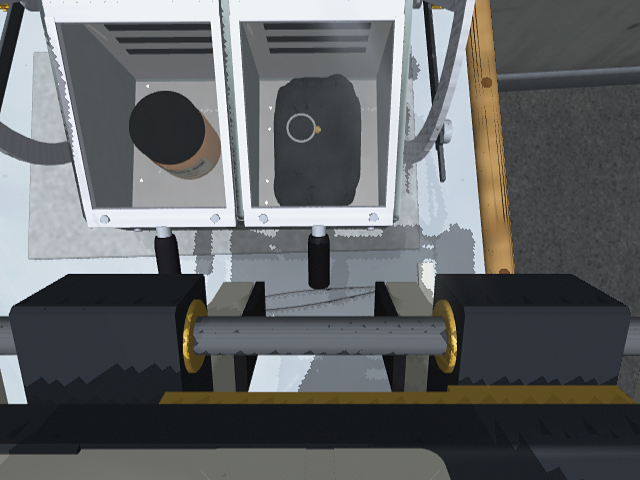

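```bash
cat > kin.py <<'E'
import numpy as np
from scipy.optimize import least_squares
from scipy.spatial.transform import Rotation as Ro
R_=lambda ax,a: Ro.from_euler(ax,a,degrees=True).as_matrix()
def fk(q,p):
    a1,lat,h,a2,a3,d4,d6,lat4,s4,s6,c6,off1=p
    R=R_('z',q[0]+off1); x=np.array([0,0,h])+R@[a1,lat,0]
    R=R@R_('y',q[1]); x=x+R@[0,0,a2]
    R=R@R_('y',-q[2]); x=x+R@[0,0,a3]+R@[d4,lat4,0]
    R=R@R_('x',s4*q[3])@R_('y',-q[4])       # tool along +x at zero
    x=x+R@[d6,0,0]
    T=R@R_('y',90)@R_('z',s6*q[5]+c6)
    return x,T
data=[([91.2217638,20.590794,.6313,-.0215,-70.13373,-16.50937],[.17784,.65066,.24461],[179.905,-.0071,-15.293]),
([31.446,-34.8847,-58.3319,36.7377,-56.6537,6.8273],[.35492,-.17342,.31404],[-179.587,-33.6006,-33.8376]),
([20.229,-25.934,-45.236,19.868,-59.215,28.011],[.3553,-.173,.3136],[179.983,-21.295,-33.235]),
([11.16020843,-13.01608841,-58.21700465,25.18061683,-33.17176705,25.69792834],[.37812832,-.18751554,.17496303],[-179.93277,-19.46539,-33.35561])]
def fit():
    best=None
    for s4 in (1,-1):
     for s6 in (1,-1):
      for c6 in (0,90,180,-90):
       for off in (0,-16.5):
        def f(v):
            p=[*v[:8],s4,s6,v[8],v[9]]; r=[]
            for q,x,e in data:
                X,T=fk(q,p); r+=list((X-x)*10)+list((Ro.from_matrix(T).inv()*Ro.from_euler('xyz',e,degrees=True)).as_rotvec())
            return r
        s=least_squares(f,[0,0,.2,.4,0,.4,.2,0,c6,off])
        if best is None or s.cost<best[0]: best=(s.cost,[*s.x[:8],s4,s6,s.x[8],s.x[9]])
    return best
E
python3 - <<'E'
from kin import *
b=fit();print(b[0],np.round(b[1],4))
for q,x,e in data: print(fk(q,b[1])[0]-x)
np.save('p.npy',b[1])
E
```

```text
0.2235169009542807 [ 8.340000e-02 -1.237800e+00  3.765000e-01  5.504000e-01  2.950000e-02
  4.026000e-01  4.973000e-01  1.179500e+00 -1.000000e+00 -1.000000e+00
 -1.010103e+02 -1.187290e+01]
[ 0.00211281 -0.00813542  0.04010983]
[ 0.0004817  -0.0258128  -0.03338481]
[ 0.01056668  0.02107681 -0.01072192]
[0.00238952 0.00871614 0.0039969 ]
```

```bash
cat > kin2.py <<'E'
import re
s=open('kin.py').read()
s=s.replace("R=R@R_('x',s4*q[3])@R_('y',-q[4])","R=R@R_('x',s4*q[3]); x=x+R@[0,wl,wz]; R=R@R_('y',-q[4])")
s=s.replace("a1,lat,h,a2,a3,d4,d6,lat4,s4","a1,wz,h,a2,a3,d4,d6,wl,s4").replace("R@[a1,lat,0]","R@[a1,0,0]").replace("R@[d4,lat4,0]","R@[d4,0,0]").replace("x=x+R@[d6,0,0]","x=x+R@[d6,0,0]")
open('kin3.py','w').write(s)
E
python3 kin2.py
python3 - <<'E'
from kin3 import *
b=fit();print(b[0],np.round(b[1],4))
for q,x,e in data: print(fk(q,b[1])[0]-x)
np.save('p.npy',b[1])
E
```

```text
8.377392989666161e-08 [-0.000000e+00  0.000000e+00  1.989000e-01  6.016000e-01 -0.000000e+00
  4.636000e-01  3.591000e-01 -1.918000e-01 -1.000000e+00 -1.000000e+00
  2.699961e+02 -3.800000e-03]
[-1.14842259e-06  2.71520150e-06  1.81754386e-05]
[1.20115589e-05 1.08137365e-05 1.28411629e-06]
[-8.80517417e-06 -2.20937274e-05 -1.93011083e-05]
[-4.55810434e-06  9.01632069e-06 -1.58446588e-07]
```

Exact kinematics now. Next I'll see which tilts are reachable through the whole lift.

```bash
cat > ik.py <<'E'
from kin3 import *
P=np.load('p.npy')
lo=np.array([-176.03,-82.01,-58.28,-173.87,-174.79,-173.66]);hi=np.array([176.03,121.73,71.71,95.51,-.11,173.66])
YAW=-33.4; H=np.array([np.cos(np.radians(YAW)),np.sin(np.radians(YAW)),0]); Y=np.array([-H[1],H[0],0]); Z=np.array([0,0,1.])
pull0=np.array([.4005,-.2005,.063]); C=pull0+.140*H+.0622*Z   # hinge point at the pull's y
def grasp(th,L,off,flip=0):
    e=th-.42; r=.153+off
    x=C-r*np.cos(e)*H+r*np.sin(e)*Z
    l=np.radians(L); z=np.sin(l)*H-np.cos(l)*Z; xx=np.cos(l)*H+np.sin(l)*Z
    T=np.c_[xx,np.cross(z,xx),z]
    return x,(T@R_('z',180) if flip else T)
def ik(x,T,q0):
    f=lambda q:np.r_[(fk(q,P)[0]-x)*10,(Ro.from_matrix(fk(q,P)[1].T@T)).as_rotvec()]
    s=least_squares(f,np.clip(q0,lo+.1,hi-.1),bounds=(lo,hi),x_scale=50)
    return s.x,s.cost
def margin(q): return np.min(np.minimum(q-lo,hi-q))
E
python3 - <<'E'
from ik import *
rng=np.random.default_rng(0)
for flip in (0,1):
 for L in (0,10,20,35,50,65):
  for th in (0,.606):
   x,T=grasp(th,L,.006,flip); S=[]
   for q0 in [[11,-13,-58,25,-33,26],[-10,-20,-50,0,-60,15]]+[rng.uniform(lo,hi) for _ in range(12)]:
    q,c=ik(x,T,q0)
    if c<1e-6 and not any(np.abs(q-s).max()<1 for s in S): S.append(q)
   print(flip,L,th,[(np.round(q).astype(int).tolist(),round(margin(q),1)) for q in sorted(S,key=margin)[::-1][:3]])
E
```

```text
0 0 0 [([-1, 11, -41, 0, -37, 57], np.float64(16.9))]
0 0 0.606 [([0, 2, -36, 0, -52, 57], np.float64(22.3))]
0 10 0 [([3, 6, -56, 17, -21, 38], np.float64(2.7))]
0 10 0.606 [([6, -4, -47, 10, -40, 44], np.float64(11.3))]
0 20 0 []
0 20 0.606 []
0 35 0 []
0 35 0.606 []
0 50 0 []
0 50 0.606 []
0 65 0 []
0 65 0.606 []
1 0 0 [([-1, 11, -41, 0, -37, -123], np.float64(16.9))]
1 0 0.606 [([0, 2, -36, 0, -52, -123], np.float64(22.3))]
1 10 0 [([3, 6, -56, 17, -21, -142], np.float64(2.7))]
1 10 0.606 [([6, -4, -47, 10, -40, -136], np.float64(11.3))]
1 20 0 []
1 20 0.606 []
1 35 0 []
1 35 0.606 []
1 50 0 []
1 50 0.606 []
1 65 0 []
1 65 0.606 []
```

Emit:
play_rows:
  plan:
    - [-0.5,0,-0.2,0,-3,0]
    - [-0.5,0,0,0,-4,0]
    - [-0.5,0,0,0,-4,0]
    - [0,0,0,0,0,0]
    - [0,0,0,0,0,0]

```text
clock: 8.13
tool_pos: [0.3669, -0.1792, 0.1732]
orientation: [-179.8, -8.6, -33.4]
force: [-0.8, 0.3, -0.4]
opening: 0.0445
gripper_force: 0.0
```

Run:
```python
from m import *
from ik import grasp,margin
o=get_obs();print(o['clock'],o['tool_pos'],o['orientation'],margin(o['joint_pos']),o['force'])
R=Ro.from_euler('xyz',o['orientation'],degrees=True)
x,T=grasp(0,8,.008); print(x)
print('cm to go',R.inv().apply(x-o['tool_pos'])*100, (R.inv()*Ro.from_matrix(T)).as_rotvec(degrees=True))
s=snapshot('wrist'); print('cam in tool',R.inv().apply(s['position']-o['tool_pos']))
```

```text
8.1333 [ 0.36686595 -0.17917467  0.17322901] [-179.82635943   -8.61408196  -33.38501048] 12.360098335166626 [-0.83409718  0.30481512 -0.37004638]
[ 0.39464995 -0.19664261  0.05955057]
cm to go [ 1.54146713 -0.03473844 11.73121315] [-0.17580457 -0.61405901  0.01576283]
cam in tool [ 0.07001041  0.00051707 -0.13978043]
```

Emit:
play_rows:
  plan:
    - [0.5,0,0.5,0,0,0]
    - [0.5,0,1.0,0,0,0]
    - [0.5,0,1.5,0,0,0]
    - [0,0,2,0,0,0]
    - [0,0,2,0,0,0]
    - [0,0,2,0,0,0]
    - [0,0,1.5,0,0,0]
    - [0,0,1.2,0,0,0]
    - [0,0,0,0,0,0]

```text
clock: 8.93
tool_pos: [0.3911, -0.1963, 0.0574]
orientation: [-180.0, -8.4, -33.2]
force: [-0.6, -0.3, 0.2]
opening: 0.0447
gripper_force: 0.0
```

Run:
```python
from m import *
from ik import margin
o=get_obs();print(o['clock'],o['tool_pos'],o['orientation'],margin(o['joint_pos']),o['force'])
save('wrist','w2.png')
```

```text
8.9333 [ 0.39109014 -0.19628376  0.05736432] [-179.96887332   -8.36754937  -33.23200598] 4.648263734989754 [-0.64847659 -0.3269625   0.1678389 ]
```

View pics/w2.png

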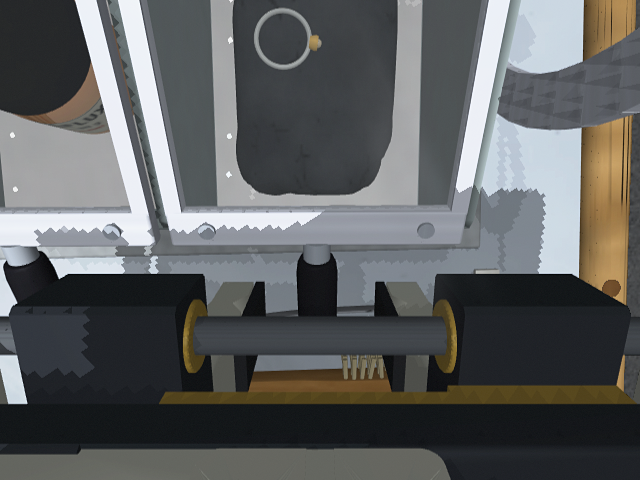

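The bar (317,285) lies between the fingers. Nudge 3 mm in and close.

Emit:
play_rows:
  plan:
    - [0.3,0,-0.2,0,0,0]
    - [0,0,0,0,0,0]

```text
clock: 9.15
tool_pos: [0.3964, -0.1977, 0.0633]
orientation: [-179.8, -8.7, -33.2]
force: [0.7, 0.1, 0.4]
opening: 0.0448
gripper_force: 0.0
```

Emit:
play_rows:
  plan:
    - [0,0,0,0,0,0]
    - [0,0,0,0,0,0]
    - [0,0,0,0,0,0]
    - [0,0,0,0,0,0]
    - [0,0,0,0,0,0]
    - [0,0,0,0,0,0]
    - [0,0,0,0,0,0]
    - [0,0,0,0,0,0]
  grip: 0

```text
clock: 9.82
tool_pos: [0.3952, -0.1979, 0.0622]
orientation: [-179.8, -8.5, -33.3]
force: [-0.9, -4.0, 3.4]
opening: 0.0129
gripper_force: 30.0
```

Run:
```python
from m import *
from ik import *
o=get_obs();print(o['clock'],o['tool_pos'],o['orientation'],margin(o['joint_pos']),o['force'])
R=Ro.from_euler('xyz',o['orientation'],degrees=True).as_matrix()
# grasped point relative to hinge: radius and arc path
d=o['tool_pos']-C; a,b,y=-d@H,d@Z,d@Y; r=np.hypot(a,b); e0=np.arctan2(b,a); print('r',r,'e0',e0,'y',y)
prev=o['tool_pos']
for th in np.arange(.05,.651,.05):
    x=C+y*Y-r*np.cos(e0+th)*H+r*np.sin(e0+th)*Z
    q,c=ik(x,R,o['joint_pos']); print(round(th,2),np.round(R.T@(x-prev)*100,2),round(margin(q),1),c<1e-6); prev=x
for k,v in measure(['wrist','top','scene'],1).items():
    if 'point' in k[0]: print(k,v)
```

```text
9.8167 [ 0.39521458 -0.1978529   0.06223745] [-179.84343554   -8.54650484  -33.28189788] 5.511922288520225 [-0.94355658 -3.98128888  3.37633244]
r 0.15887810288223106 e0 -0.40747755107594497 y -0.0006995956774373576
0.05 [-0.18 -0.   -0.77] 5.9 True
0.1 [-0.14 -0.   -0.78] 6.3 True
0.15 [-0.11 -0.   -0.79] 6.8 True
0.2 [-0.07 -0.   -0.79] 7.3 True
0.25 [-0.03 -0.   -0.79] 7.9 True
0.3 [ 0.01 -0.   -0.79] 8.5 True
0.35 [ 0.05 -0.   -0.79] 9.2 True
0.4 [ 0.09 -0.   -0.79] 9.9 True
0.45 [ 0.13 -0.   -0.78] 10.7 True
0.5 [ 0.17 -0.   -0.78] 11.5 True
0.55 [ 0.21 -0.   -0.77] 12.4 True
0.6 [ 0.25 -0.   -0.75] 13.3 True
0.65 [ 0.28 -0.   -0.74] 14.2 True
('pointer_left_tip', 'scene') ([0.5143, -0.09, 0.1426], np.float64(0.0), 1)
('pointer_right_tip', 'wrist') ([0.4566, -0.1175, 0.0655], np.float64(0.0), 1)
('pointer_right_tip', 'top') ([0.3973, -0.267, 0.1475], np.float64(0.0), 1)
```

Emit:
play_rows:
  plan:
    - [-0.1,0,-0.4,0,0,0]
    - [-0.1,0,-0.4,0,0,0]
    - [-0.1,0,-0.4,0,0,0]
    - [-0.1,0,-0.4,0,0,0]
    - [-0.1,0,-0.4,0,0,0]
    - [0,0,-0.4,0,0,0]
    - [0,0,-0.4,0,0,0]
    - [0,0,-0.4,0,0,0]
    - [0,0,-0.4,0,0,0]
    - [0,0,-0.4,0,0,0]
    - [0,0,-0.4,0,0,0]
    - [0,0,-0.4,0,0,0]
    - [0,0,0,0,0,0]

```text
clock: 12.1
tool_pos: [0.3844, -0.1909, 0.1091]
orientation: [-179.8, -8.5, -33.3]
force: [-3.6, 4.2, -3.4]
opening: 0.0127
gripper_force: 30.0
```

```bash
cat > st.py <<'E'
from m import *
from ik import *
o=get_obs();print(o['clock'],o['tool_pos'],o['orientation'],margin(o['joint_pos']),o['force'],o['opening'],o['gripper_force'])
R=Ro.from_euler('xyz',o['orientation'],degrees=True).as_matrix()
d=o['tool_pos']-C; a,b,y=-d@H,d@Z,d@Y; r=np.hypot(a,b); e0=np.arctan2(b,a); print('r',r,'theta',e0+.4075,'y',y)
E
python3 st.py
```

```text
12.1 [ 0.38436408 -0.19092926  0.10909085] [-179.82949613   -8.49733845  -33.30202443] 8.566429037367264 [-3.64896127  4.19204558 -3.44441486] 0.012692001365868838 30.002177953720093
r 0.1595548497712905 theta 0.3063645785745759 y -0.0008923989595100704
```

Small forces and it follows the arc. Lift the remaining 0.31 rad.

Emit:
play_rows:
  plan:
    - [0,0,-0.4,0,0,0]
    - [0,0,-0.4,0,0,0]
    - [0,0,-0.4,0,0,0]
    - [0.1,0,-0.4,0,0,0]
    - [0.1,0,-0.4,0,0,0]
    - [0.1,0,-0.4,0,0,0]
    - [0.1,0,-0.4,0,0,0]
    - [0.1,0,-0.4,0,0,0]
    - [0.1,0,-0.4,0,0,0]
    - [0.1,0,-0.4,0,0,0]
    - [0.1,0,-0.4,0,0,0]
    - [0.1,0,-0.4,0,0,0]
    - [0,0,0,0,0,0]
    - [0,0,0,0,0,0]

```text
clock: 13.27
tool_pos: [0.3864, -0.1922, 0.1579]
orientation: [-179.8, -8.5, -33.3]
force: [-3.7, 2.9, -1.8]
opening: 0.0132
gripper_force: 30.0
```

```bash
cat >> st.py <<'E'
save('scene','s%d.png'%int(o['clock']*10))
for k,v in measure(['wrist','top','scene'],2).items(): print(k,v)
E
python3 st.py; python3 -c "
import cv2,glob
f=sorted(glob.glob('pics/s[0-9]*.png'))[-1];i=cv2.imread(f)[150:290,230:430];cv2.imwrite('pics/crop1.png',cv2.resize(i,(800,560),interpolation=2))"
```

```text
13.2667 [ 0.38637241 -0.19220484  0.1579237 ] [-179.80606613   -8.54766505  -33.30025451] 13.450018882763572 [-3.74726695  2.86795335 -1.80199294] 0.013157055332104935 30.000360310077667
r 0.15974827994481405 theta 0.613805749743423 y -0.0008517641588553623
('pull_left', 'wrist') ([0.4555, -0.1212, 0.0639], np.float64(0.0017), 2)
('pull_left', 'top') ([0.455, -0.1168, 0.0608], np.float64(0.0013), 2)
('pull_left', 'scene') ([0.4574, -0.121, 0.0644], np.float64(0.0006), 2)
('pull_right', 'wrist') ([0.3858, -0.184, 0.0774], np.float64(0.0765), 2)
('pull_right', 'scene') ([0.3927, -0.195, 0.1526], np.float64(0.0017), 2)
('pointer_left_tip', 'top') ([0.5165, -0.0887, 0.1485], np.float64(0.0008), 2)
('pointer_left_tip', 'scene') ([0.5146, -0.0896, 0.1455], np.float64(0.0014), 2)
('pointer_right_tip', 'wrist') ([0.3976, -0.27, 0.1472], np.float64(0.0018), 2)
('pointer_right_tip', 'top') ([0.399, -0.269, 0.1442], np.float64(0.0007), 2)
('pointer_right_tip', 'scene') ([0.3603, -0.1685, 0.0009], np.float64(0.0), 1)
('silver_ring', 'scene') ([0.4876, -0.24, 0.0506], np.float64(0.0011), 2)
('charcoal_block', 'wrist') ([0.45, 0.0007, 0.0014], np.float64(0.0), 1)
('charcoal_block', 'scene') ([0.3911, -0.1934, 0.1528], np.float64(0.0003), 2)
('flux_jar', 'scene') ([0.3825, -0.1715, -0.0028], np.float64(0.0), 1)
```

View pics/crop1.png

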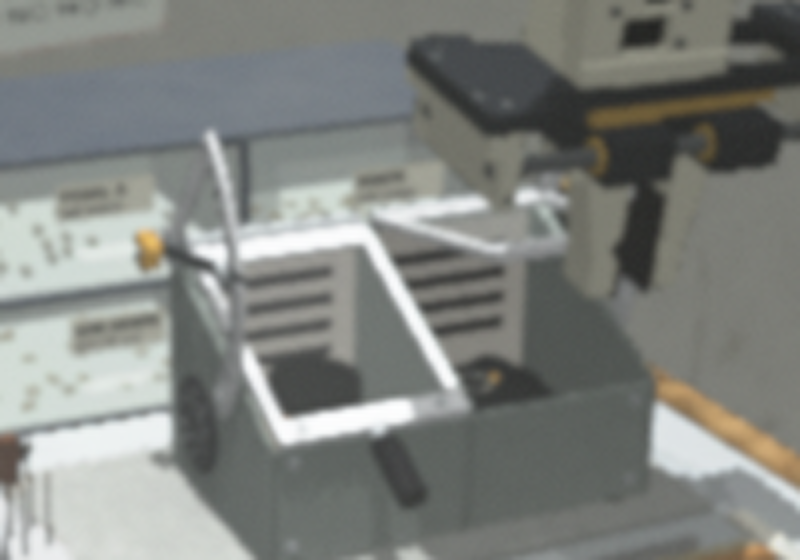

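The enlarged scene view shows the right window raised and held by the fingers (620,260), with the left window still shut. The estimated window angle is 0.614 rad against the pointer's 0.616. I'll let it settle, then hand in.

Emit:
play_rows:
  plan:
    - [0,0,0,0,0,0]
    - [0,0,0,0,0,0]
    - [0,0,0,0,0,0]
    - [0,0,0,0,0,0]

```text
clock: 16.05
tool_pos: [0.3863, -0.1922, 0.1575]
orientation: [-179.8, -8.5, -33.3]
force: [-4.6, 3.4, -1.8]
opening: 0.0134
gripper_force: 30.0
```

```bash
python3 -c "
from plant import *
print(get_obs()['qvel'],close_job())"
```

```text
the job is handed in; nothing more can be done
[ 0.05995174  0.00361055  0.00747062 -0.00927666 -0.03370527  0.1082724 ] None
```

The right window, over the charcoal block, is up and held at rest by its pull at about 0.61 rad, in line with its pointer (estimated 0.62 rad), and the left window is still shut. The job is handed in, but I saw no verdict. It may be failed for an early fault: while tilting the tool above the bench, joint 3 read -58.33° against its -58.28° limit, and the wrist force read about 200 N against the allowed 120 N.

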